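Make up two parts orders on the shop counter

TASK

Make up two customer orders in the grey trays on the car-parts counter: the van order goes in the square three-bay tray, with the tall oil filter in its long bay and the small wheel bearing and the wheel nut in its two small bays, one in each; the car order goes in the two-bay tray, with the short oil filter in one bay and the bulb carton in the other. Stand everything upright on the tray floor, wholly inside its bay. Leave the large bearing where it is and do not disturb the card terminal or the grease tin.

Things in the scene. Friction and masses are not known exactly. Their poses are not given: they have to be found in the camera images.
- tall_filter_mid (a point): Tall black spin-on oil filter (round canister with a pale label band and a fluted top edge), diameter 54, height 84 mm, about 0.3 kg, standing on the counter. This point is its centre, half-way up; z along its upright axis.
- short_filter_mid (a point): Short, wider black spin-on oil filter of the same make, diameter 64, height 50 mm, about 0.3 kg, standing on the counter. This point is its centre, half-way up; z along its upright axis.
- small_bearing_mid (a point): Small wheel bearing: bare steel ring lying flat, with a thin dark seal line round its faces, outer diameter 46, bore 22, height 32 mm, about 0.2 kg. This point is its centre, half-way up; z along its upright axis.
- large_bearing_mid (a point): Large wheel bearing, not ordered: bare steel ring lying flat, with a thin dark seal line round its faces, outer diameter 66, bore 36, height 32 mm. It stays where it is. This point is its centre, half-way up; z along its upright axis.
- wheel_nut_mid (a point): Bare steel hexagonal wheel nut standing on its round flange: 32 mm across flats (37 across corners), height 36 mm; the flange is the lowest 6 mm, diameter 42; about 0.16 kg. Two of the six flats face along its own +x and -x axis, the others at every 60 degrees. This point is its centre, half-way up; z along its upright axis.
- bulb_carton_mid (a point): Brown cardboard carton for a lamp bulb with a pale label, rigid, 40 x 40 mm and 60 mm high, standing upright, about 0.06 kg; its sides face along its own x and y axes. This point is its centre, half-way up; z along its upright axis.
- three_bay_tray: Square grey tray, 184 x 184 mm, fixed to the counter. Walls and dividers are 4 mm thick and reach 12 mm above the counter; the floor is 4 mm thick. Origin at the centre of its underside, on the counter. Its long bay, inside 86 (x) x 176 mm (y), is centred at x = -45, y = 0 mm in the tray's frame; its two small bays, inside about 86 x 86 mm, at x = +45, y = +45 and x = +45, y = -45 mm. The tray may lie at any yaw.
- two_bay_tray: Oblong grey tray, 184 (x) x 94 mm (y), fixed to the counter, with walls, divider and floor like the other (12 mm high, 4 mm thick). Origin at the centre of its underside, on the counter. Its two bays, inside 86 x 86 mm, are centred at x = +45 and x = -45 mm, y = 0 in the tray's frame. The tray may lie at any yaw.
- card_terminal: Bystander: black card payment terminal lying beyond the stock, 150 x 75 x 31 mm, loose. Origin at the centre of its underside.
- grease_tin: Bystander: steel tin standing beyond the stock, diameter 68, height 70 mm, loose. Origin at the centre of its underside.
Things that resemble listed ones, but are neither listed nor needed, are in the scene too. Leave any yellow look-alike of the part that bears wheel_nut_mid alone.

How it is judged:
By the outcome, as a careful person would: the job done as asked, in the order asked, and still so for the second after the job is handed in, with the robot touching nothing.
It also fails if it takes over 120 s, if anything falls off the work surface, if the arm or the gripper's body presses on something with over 40 N, if the wrist force passes 120 N, or if a joint passes its speed limit or range.

ROBOT

A 7-joint arm with a two-finger parallel gripper is mounted at the origin on the work surface. World frame = base frame: x ahead of the robot, y to its left, z up, the work surface at z = 0. Lengths are in mm, angles in rad, forces in N, time in s.
With the tool pointing down it reaches from about 400 to 875 mm from the base axis. Payload 4.4 kg.
Tool frame: the origin (TCP) lies midway between the tips of the shut fingers; the grasp point (between the pads) lies 19 mm behind it; z points along the fingers, y is the line along which they close (so a half turn about z gives the same grasp; the last joint's range is limited). The gripper opens to 85 mm and grips with 20 to 120 N. Pads are 22 mm wide; open, the fingers measure 114 mm over their backs; the gripper's body (76 mm by 85 mm) begins 54 mm behind the grasp point. The pads swing forward as they close: fully open they stand 13 mm farther back than shut.
Start: joints at [-1.346, 0.628, 0.038, 1.517, -0.027, 0.996, -0.02], TCP at [186.343, 622.731, 231.313] pointing down, gripper open.
Joint ranges: [-3.06, 3.06], [-0.37, 2.12], [-1.25, 1.32], [0.18, 2.47], [-1.1, 4.24], [0.23, 1.98], [-2.94, 2.94]. Speed limits (rad/s): [2.57, 2.57, 3.14, 3.14, 3.14, 3.14, 3.14].

INTERFACE

Orientations are given as [roll, pitch, yaw] about the fixed x, y, z axes, in that order (R = Rz(yaw) Ry(pitch) Rx(roll)).
In Python, from cell import telemetry, eyes, ctrl, finder gives the robot as it stands.
- The arm moves only by the tool move_arm, never from a script. Its argument "steps" is a list of rows, each a list of 7 numbers: the turn, a rotation vector about the world's x, y, z in degrees, then the shift along the world's x, y, z in m, then the finger opening in m, from 0 to 0.0854. A call has 1 to 5 rows; each row shifts and turns the commanded pose from where the row before left it; what a row does not reach is not made up. A row lasts 1/10 s, in which the tool goes at most 50 mm and 8.59 degrees, less where a joint would pass 70% of its speed; a pose out of reach is approached as far as the arm can. A call with a gripper value outside its range is refused whole. The fingers move at their own pace and stop on an object; the grip force is fixed at half the most. Time passes only in rows, so rows that do not move let the fingers close. It gives the time, the measured TCP pose, the force, the opening and the grip force at its end, in the units of the state.
- telemetry.read_state(): the state, without advancing time (a new reading comes with each control period).
- eyes.get_image(name): name is "scene" or "top"; returns (picture, depth): 420x560x3 uint8, blue, green, red; 420x560 float32, mm along the optical axis (not along the pixel's ray), 0 where there is no reading.
- eyes.calibration(name): a dict with "fx", "fy", "cx", "cy" (pixels), "distortion" ([k1, k2, p1, p2, k3] as OpenCV has them; the pictures are not rectified), "position" and "attitude" of the camera in the world. Camera axes: x right, y down, z forward; pixel columns grow to the right and rows downward; lengths in mm; the calibration is good to about 2 mm. A picture is of the moment at which its call begins. calibration takes no time and is no camera call.
- ctrl.finish_job(): hands the job in; it is judged then, once.
Trained networks look in the newest picture that a camera, given by its name, has taken for a name from the list of things; names that differ only in an ending like _2 or _b are one class to them, and where a whole thing is asked for, a point or a joint stands for the part that bears it (a point fixed in the world has none). Each returns a list of dicts, best first, with "confidence" (0 to 1); they miss things now and then, are a little off and sometimes report something else, mostly with a low value. They report only what shows in the picture. A call takes as long as a camera call. They do not tell look-alikes from the thing itself.
- finder.boxes_of(camera, name): "location" ([x, y, z] in mm, in the coordinates of the camera as it stood for that picture, good to about 4 mm: the middle of the surface that is visible of it).
- finder.cut_out(camera, name): "mask" (420x560 bool, what is visible of it).
- finder.pinpoint(camera, name): "location" ([x, y, z] in mm, in the coordinates of the camera as it stood for that picture, good to about 4 mm: a listed point, or the origin of a listed thing).
The state is a dict: "clock": time; "qpos": joint angles; "qd": joint speeds; "tau": joint torques, N m; "eef_pos": TCP position; "tool_rot": TCP orientation; "force": force on the tool from outside, world axes, zero at the start; "torque": the same for the moment, N m; "width": finger opening in mm; "gripper_force": force on a finger pad.
Only numpy, scipy, OpenCV 4.12 (cv2) and the standard library are available. Lean on these libraries where they do the work, as an engineer would, in place of code of your own. Each camera call takes 0.05 s, during which the arm holds its last target. There are 200 camera calls.

## Working session

There is one attempt and no reset: what is moved stays moved. The work goes in short steps, Python scripts to look and compute and a tool call to move; the robot and the scene stay as the last step left them, time stands still between calls to the robot, and variables do not carry over. Pictures are saved under pics/ and viewed, at most 14 in all, crops included, and the job is handed in when it is done.

Besides the shell and the picture viewer there is one more tool, called after "Request:" as name([rows], argument=value, ...), one row to a line, values as JSON. move_arm: Moves the arm, as the interface text tells. Its arguments: {"type":"object","properties":{"steps":{"type":"array"}},"required":["steps"]}

```bash
ls; mkdir -p pics; python3 - <<'E'
from cell import telemetry, eyes, ctrl, finder
import cv2
s=telemetry.read_state(); print(s)
for n in("scene","top"):
    p,d=eyes.get_image(n); cv2.imwrite(f"pics/{n}0.png",p); print(n,eyes.calibration(n))
E
```

```text
pics
{'clock': 0.0, 'qpos': array([-1.34575839,  0.62933817,  0.03845058,  1.51835878, -0.02699931,
        0.99628189, -0.02003994]), 'qd': array([ 0.00056636, -0.00047325, -0.00018967, -0.0015128 ,  0.00119449,
        0.00069148,  0.00011704]), 'tau': array([-1.05464009e-03, -5.63398111e+01,  1.22589670e+00, -1.93452626e+01,
        1.09190232e-02,  1.08587416e-02, -5.39411843e-06]), 'eef_pos': array([186.19180783, 622.1216967 , 230.3973424 ]), 'tool_rot': array([-3.13972496e+00,  2.97021018e-05,  2.85070842e+00]), 'force': array([-0.34545097, -0.08251732, -0.19235469]), 'torque': array([-0.00192059,  0.07061539, -0.00016409]), 'gripper_force': 0.0, 'width': 85.60629578957229}
scene {'fx': 542.073911630677, 'fy': 542.073911630677, 'cx': 277.6847462933474, 'cy': 215.67481877546325, 'distortion': array([-0.15508257,  0.        ,  0.        ,  0.        ,  0.        ]), 'position': array([1085.83544413,  643.63786615,  938.9650363 ]), 'attitude': array([-2.39578386,  0.01183568,  2.52499121])}
top {'fx': 401.845038346082, 'fy': 401.845038346082, 'cx': 278.02630681482384, 'cy': 205.93724910204804, 'distortion': array([0.02310852, 0.        , 0.        , 0.        , 0.        ]), 'position': array([478.06626285,  14.44975156, 880.50108567]), 'attitude': array([-3.00360783, -0.01368149, -1.5815627 ])}
```

View pics/scene0.png

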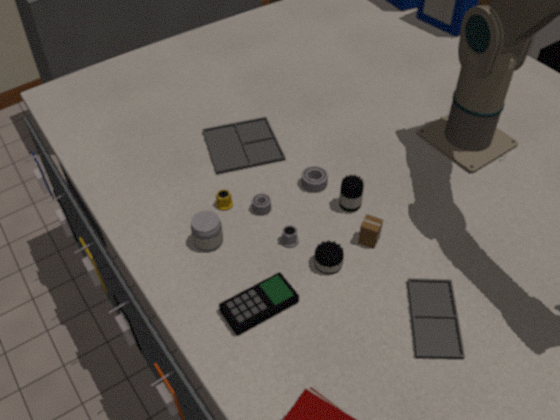

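View pics/top0.png

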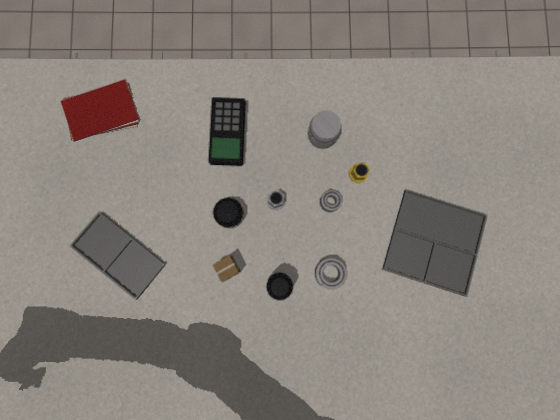

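```bash
cat > h.py <<'E'
from cell import telemetry, eyes, ctrl, finder
import cv2, numpy as np
from scipy.spatial.transform import Rotation as R
def cam(n):
    c=eyes.calibration(n); return c,R.from_euler('xyz',c['attitude']).as_matrix(),np.array(c['position'])
def K(c): return np.array([[c['fx'],0,c['cx']],[0,c['fy'],c['cy']],[0,0,1]])
def w(n,l):
    c,A,p=cam(n); return A@np.array(l)+p
def cloud(n,d):
    "world xyz per pixel (420,560,3), nan without depth"
    c,A,p=cam(n); v,u=np.mgrid[:420,:560]
    q=cv2.undistortPoints(np.stack([u,v],-1).reshape(-1,1,2).astype(float),K(c),c['distortion'])[:,0]
    z=np.where(d>0,d,np.nan).reshape(-1,1)
    return (np.hstack([q,np.ones((len(q),1))])*z@A.T+p).reshape(420,560,3)
E
python3 - <<'E'
from h import *
np.set_printoptions(precision=1,suppress=True)
for n in("top","scene"):
    p,d=eyes.get_image(n); np.save(f"{n}.npy",cloud(n,d))
    for t in("tall_filter_mid","short_filter_mid","small_bearing_mid","large_bearing_mid","wheel_nut_mid","bulb_carton_mid","three_bay_tray","two_bay_tray","card_terminal","grease_tin"):
        print(n,t,[(w(n,b['location']),round(b['confidence'],2)) for b in finder.pinpoint(n,t)])
E
```

```text
top tall_filter_mid [(array([430.6,   2.4,  44.3]), 0.83)]
top short_filter_mid [(array([586.6, 112.7,  24.9]), 0.79)]
top small_bearing_mid [(array([ 610.1, -111.9,   15.8]), 0.54), (array([ 516.1, -340.1,   -4.6]), 0.42)]
top large_bearing_mid [(array([ 454.2, -108.7,   14.6]), 0.69)]
top wheel_nut_mid [(array([ 670.4, -174.4,   22.8]), 0.75), (array([613. ,   3.3,  15.9]), 0.72)]
top bulb_carton_mid [(array([468.6, 104.6,  30.1]), 0.75), (array([ 453.8, -108.7,   13.1]), 0.36)]
top three_bay_tray [(array([ 516.7, -340.1,   -6.3]), 0.67)]
top two_bay_tray [(array([496.6, 349.8,  -5.3]), 0.59)]
top card_terminal [(array([766.4, 112.1,  -1.1]), 0.55)]
top grease_tin [(array([762.9, -99.6,  -0.1]), 0.91)]
scene tall_filter_mid [(array([435.2,   3.3,  43.8]), 0.7), (array([ 523.1, -342.1,   -0.6]), 0.17)]
scene short_filter_mid [(array([588.7, 114.2,  22.3]), 0.55)]
scene small_bearing_mid [(array([ 607.3, -107.4,   14.3]), 0.86)]
scene large_bearing_mid [(array([ 458.1, -107.4,   17.4]), 0.8)]
scene wheel_nut_mid [(array([619.2,   7.4,  16.1]), 0.86), (array([ 672.1, -175.9,   14. ]), 0.77)]
scene bulb_carton_mid [(array([470.4, 117.3,  30.3]), 0.9)]
scene three_bay_tray [(array([ 520.8, -339.1,    0.2]), 0.89)]
scene two_bay_tray [(array([501.5, 349.5,   3.5]), 0.66)]
scene card_terminal [(array([769.6, 112. ,   0.1]), 0.85), (array([468.4, 117.9,  28.9]), 0.61)]
scene grease_tin [(array([764.4, -99.9,  -1.8]), 0.64)]
```

The scene view shows all parts between the trays. In the top view the three-bay tray is at about (435,243) with its long bay on the far (upper) side. The two-bay tray is at (119,255). Filters are at (228,212) short and (280,286) tall, carton (228,267), steel nut (277,198), yellow nut (361,172), small bearing (331,200) and large bearing (331,272). Next I'll measure precisely.

```bash
python3 - <<'E'
from h import *
np.set_printoptions(precision=1,suppress=True)
C=np.load("top.npy")
# height check on bare counter
print("counter z",[np.nanmedian(C[a:a+20,b:b+20,2]) for a,b in((300,180),(150,280),(240,190),(340,450),(130,60+90))])
m=((C[...,2]>9)&(C[...,0]<850)&(C[...,1]>-250)&(C[...,1]<200)&(C[...,0]>380)).astype(np.uint8)
n,l,st,ce=cv2.connectedComponentsWithStats(m)
for i in range(1,n):
    if st[i,4]<40: continue
    P=C[l==i]; top=np.nanpercentile(P[:,2],90); T=P[P[:,2]>top-7][:,:2].astype(np.float32)
    c,r=cv2.minEnclosingCircle(T); print(ce[i],st[i,4],"top",top,"mean",T.mean(0),"circ",np.array(c),r,"rect",cv2.minAreaRect(T))
# trays
p,d=eyes.get_image("top")
for t in("three_bay_tray","two_bay_tray"):
    f=finder.cut_out("top",t)[0]; M=f['mask']&~np.isnan(C[...,2]); print(t,f['confidence'],"z",np.nanpercentile(C[M][:,2],[5,50,95]),cv2.minAreaRect(C[M][:,:2].astype(np.float32)))
for x,y,s in((277,198,4),(228,267,4)): pass
a=cv2.resize(p[180:300,200:360],None,fx=5,fy=5,interpolation=cv2.INTER_CUBIC); cv2.imwrite("pics/c1.png",a)
E
```

```text
counter z [np.float64(-0.7226491492172613), np.float64(-0.45668586097247044), np.float64(-0.6845648847171333), np.float64(-0.40064116042231035), np.float64(-0.7297850774625658)]
[226.4 131. ] 2325 top 30.260514709862242 mean [765.3 113.6] circ [767.1 113.7] 80.82244873046875 rect ((767.4141845703125, 113.16717529296875), (76.84489440917969, 149.46592712402344), 87.716552734375)
[324.5 128.6] 974 top 71.0616049785417 mean [ 763.2 -100.7] circ [ 763.7 -101.2] 31.179746627807617 rect ((763.1919555664062, -100.7899169921875), (61.11320495605469, 59.76164245605469), 61.66967010498047)
[360.3 170.4] 248 top 37.43497128197242 mean [ 673.5 -178.5] circ [ 673.5 -179.6] 18.51595687866211 rect ((673.8724975585938, -178.9581298828125), (31.415206909179688, 35.059303283691406), 57.039676666259766)
[276.2 198. ] 214 top 37.563246388697806 mean [613.9   5.2] circ [614.3   5.7] 18.047550201416016 rect ((614.0537109375, 5.086275100708008), (34.76850509643555, 31.63714027404785), 48.791709899902344)
[331.  199.9] 324 top 33.38869626016899 mean [ 609. -113.] circ [ 609.2 -113.5] 22.8480224609375 rect (
[... 706 characters left out ...]
265914916992)
[331.  273.1] 616 top 33.30600901120772 mean [ 453.4 -108. ] circ [ 453.6 -108.6] 33.55451965332031 rect ((453.28887939453125, -107.81742095947266), (66.84329986572266, 63.935997009277344), 26.25528335571289)
[279.8 285.7] 620 top 84.36367405290042 mean [430.6   0.9] circ [430.5   0.3] 25.77159309387207 rect ((430.0022277832031, 0.6620750427246094), (48.30733871459961, 49.79201889038086), 77.19227600097656)
three_bay_tray 0.67 z [ 1.1  3.9 11.7] ((520.0150756835938, -339.276123046875), (186.5409393310547, 189.8297576904297), 71.5055160522461)
two_bay_tray 0.96 z [ 0.6  3.5 11.7] ((497.97259521484375, 349.2734680175781), (192.277587890625, 100.23955535888672), 51.35504150390625)
```

View pics/c1.png

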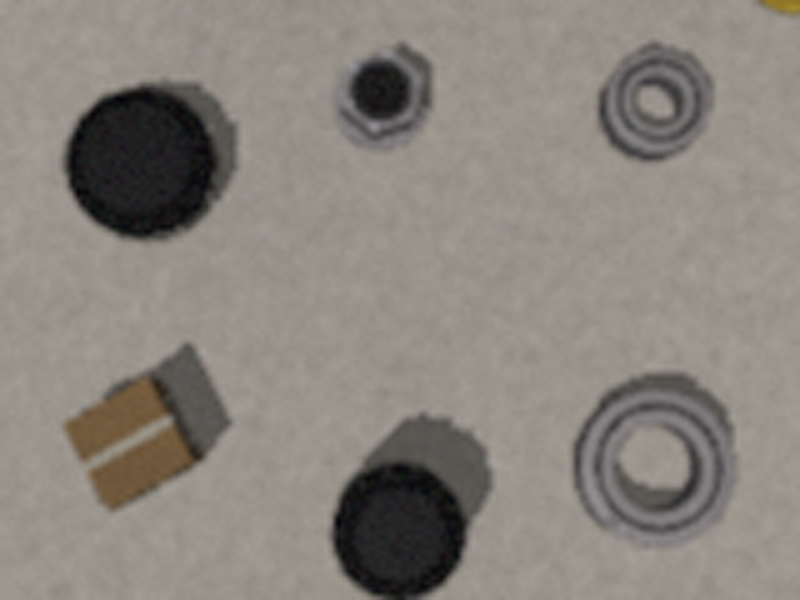

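The crop shows the carton turned about 29°, the nut with a vertex pointing towards the image bottom, and both bearings and filters clear of one another. Next I'll fit the tray poses and the nut angle.

```bash
python3 - <<'E'
from h import *
from scipy.optimize import minimize
np.set_printoptions(precision=1,suppress=True)
def seg(t):
    if t==3: return [(-90,-90,90,-90),(90,-90,90,90),(90,90,-90,90),(-90,90,-90,-90),(0,-90,0,90),(0,0,90,0)]
    return [(-90,-45,90,-45),(90,-45,90,45),(90,45,-90,45),(-90,45,-90,-45),(0,-45,0,45)]
def dist(P,s):
    a=np.array(s[:2]);b=np.array(s[2:]);t=np.clip((P-a)@(b-a)/((b-a)@(b-a)),0,1)[:,None]
    return np.linalg.norm(P-a-t*(b-a),axis=1)
for n in("top","scene"):
  C=np.load(n+".npy")
  for t,g in((3,(520,-339,165)),(2,(498,349,52.5))):
    Q=C[~np.isnan(C[...,2])]; Q=Q[(Q[:,2]>8)&(Q[:,2]<15)&(np.hypot(Q[:,0]-g[0],Q[:,1]-g[1])<135)][:,:2]
    def f(v):
        c,s=np.cos(np.radians(v[2])),np.sin(np.radians(v[2])); P=(Q-v[:2])@np.array([[c,-s],[s,c]])
        return np.minimum(np.min([dist(P,s_) for s_ in seg(t)],0),12).mean()
    r=min((minimize(f,np.array(g)+[0,0,k],method='Nelder-Mead') for k in(-5,0,5)),key=lambda r:r.fun); print(n,t,len(Q),r.x,r.fun)
  for k,x0 in(("nut",(614,5)),("carton",(466,111))):
    h=34 if k=="nut" else 55
    Q=C[~np.isnan(C[...,2])]; Q=Q[(Q[:,2]>h)&(np.hypot(Q[:,0]-x0[0],Q[:,1]-x0[1])<35)][:,:2]
    T=60 if k=="nut" else 90; a=np.arange(0,T,3)
    W=[sum(np.ptp(Q@[np.cos(np.radians(b+T*j)),np.sin(np.radians(b+T*j))]) for j in range(180//T))/(180//T) for b in a]
    F=np.exp(2j*np.pi*a/T)@np.array(W); print(n,k,Q.mean(0),"min width dir",np.degrees(np.angle(-F))*T/360,min(W))
E
```

```text
top 3 1035 [ 517.7 -337.8  161.6] 1.3396290355240184
top 2 667 [496.5 345.3  51.2] 1.2885865662242029
top nut [614.6   5. ] min width dir 15.65780924601378 31.299826187914125
top carton [466.2 110.9] min width dir 28.457528118478137 41.405610975399114
scene 3 562 [ 522.3 -335.7  161.6] 2.6593909262052535
scene 2 760 [502.1 347.8  51.1] 1.9020260990468045
scene nut [617.9   8.6] min width dir 17.07540189718655 33.52361634158684
scene carton [471.4 113.3] min width dir 29.07815561084384 43.009119194921865
```

Request:
move_arm([
  [0,0,0,0.0176,-0.0443,0,0.085],
  [0,0,0,0.0176,-0.0443,0,0.085],
  [0,0,0,0.0176,-0.0443,0,0.085],
  [0,0,0,0.0176,-0.0443,0,0.085],
  [0,0,0,0.0176,-0.0443,0,0.085],
])

```text
clock: 1.85
eef_pos: [274.9, 399.5, 231.5]
tool_rot: [3.141, 0.0, 2.851]
force: [0.4, -0.4, -0.3]
width: 85.1
gripper_force: 0.0
```

Request:
move_arm([
  [0,0,0,0.0176,-0.0443,0,0.085],
  [0,0,0,0.0176,-0.0443,0,0.085],
  [0,0,0,0.0176,-0.0443,0,0.085],
  [0,0,0,0.0176,-0.0443,0,0.085],
  [0,0,0,0.0176,-0.0443,0,0.085],
])

```text
clock: 2.35
eef_pos: [363.0, 178.1, 231.7]
tool_rot: [3.141, 0.001, 2.851]
force: [1.8, 0.5, 0.6]
width: 84.9
gripper_force: 0.0
```

Request:
move_arm([
  [0,0,0,0.0176,-0.0443,-0.015,0.085],
  [0,0,0,0.0176,-0.0443,-0.015,0.085],
  [0,0,0,0.0176,-0.0443,-0.015,0.085],
  [0,0,0,0.0176,-0.0443,-0.015,0.085],
  [0,0,0,0,0,0,0.085],
])

```text
clock: 2.85
eef_pos: [434.2, -4.7, 170.3]
tool_rot: [-3.138, 0.001, 2.839]
force: [-0.9, -0.1, -0.0]
width: 85.1
gripper_force: 0.0
```

Request:
move_arm([
  [0,0,0,-0.001,0.006,-0.03,0.085],
  [0,0,0,0,0,-0.03,0.085],
  [0,0,0,0,0,0,0.085],
  [0,0,0,0,0,0,0.085],
])

```text
clock: 3.25
eef_pos: [431.6, 8.8, 111.6]
tool_rot: [-3.141, -0.001, 2.851]
force: [0.7, 0.1, 0.1]
width: 85.4
gripper_force: 0.0
```

```bash
python3 - <<'E'
from h import *
for n in("scene",):
    p,d=eyes.get_image(n); cv2.imwrite("pics/s1.png",cv2.resize(p[90:270,260:500],None,fx=3,fy=3,interpolation=cv2.INTER_CUBIC))
s=telemetry.read_state(); print(s['eef_pos'],s['tool_rot'],s['qpos'])
E
```

```text
[432.28571647   8.7725633  112.20178354] [3.14122747e+00 9.62686258e-04 2.85105926e+00] [-0.14019546  0.54115434  0.07777788  2.21736788 -0.10667867  0.38535759
  1.30563484]
```

View pics/s1.png

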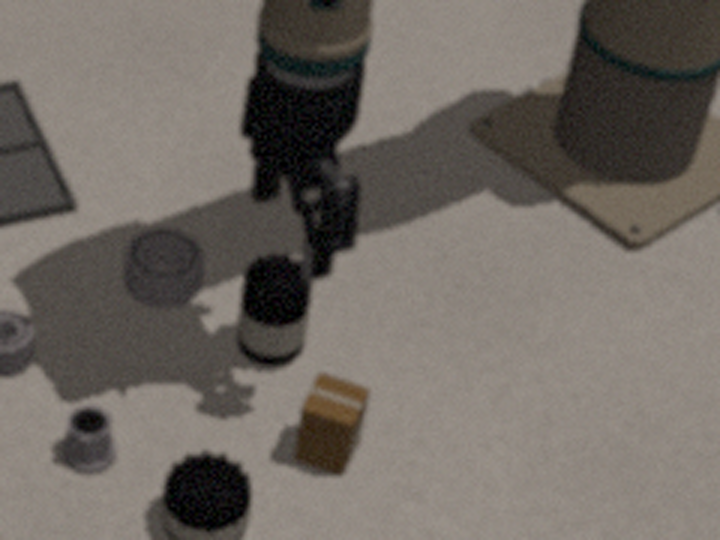

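The gripper hovers over the tall filter (crop (275,310)). The 7 mm offset came from the arm not having settled. I'll correct that and descend.

Request:
move_arm([
  [0,0,0,0,-0.007,0,0.085],
  [0,0,0,0,0,-0.04,0.085],
  [0,0,0,0,0,-0.041,0.085],
  [0,0,0,0,0,0,0.085],
  [0,0,0,0,0,0,0.085],
])

```text
clock: 3.8
eef_pos: [428.4, 5.6, 58.8]
tool_rot: [3.133, -0.015, 2.85]
force: [-0.7, 0.7, 0.0]
width: 84.6
gripper_force: 0.0
```

Request:
move_arm([
  [0,0,0,0,0,0,0.03],
  [0,0,0,0,0,0,0.03],
  [0,0,0,0,0,0,0.03],
  [0,0,0,0,0,0,0.03],
  [0,0,0,0,0,0,0.03],
])

```text
clock: 4.3
eef_pos: [428.7, 5.6, 59.5]
tool_rot: [3.132, -0.014, 2.85]
force: [-1.9, -1.4, 13.4]
width: 50.9
gripper_force: 59.8
```

Request:
move_arm([
  [0,0,0,0.003,0,0.01,0.03],
  [0,0,0,0.002,0,0.01,0.03],
  [0,0,0,0,0,0,0.03],
  [0,0,0,0,0,0,0.03],
])

```text
clock: 4.7
eef_pos: [432.6, 6.1, 78.0]
tool_rot: [3.132, -0.016, 2.851]
force: [0.0, -0.6, -4.0]
width: 50.8
gripper_force: 63.4
```

```bash
python3 - <<'E'
from h import *
for n in("scene",):
    p,d=eyes.get_image(n); cv2.imwrite("pics/s2.png",cv2.resize(p[90:270,260:500],None,fx=3,fy=3,interpolation=cv2.INTER_CUBIC))
s=telemetry.read_state(); print(s['eef_pos'],s['tool_rot'],s['qpos'],s['force'],s['width'],s['gripper_force'])
E
```

```text
[432.27247032   6.11476739  77.77152787] [ 3.13243836 -0.01725908  2.85078314] [-0.16999524  0.62286392  0.14863374  2.22754557 -0.32062678  0.32522409
  1.53704713] [ 0.27652425 -0.19921816 -3.62599353] 50.82939978682224 63.38360621128231
```

View pics/s2.png

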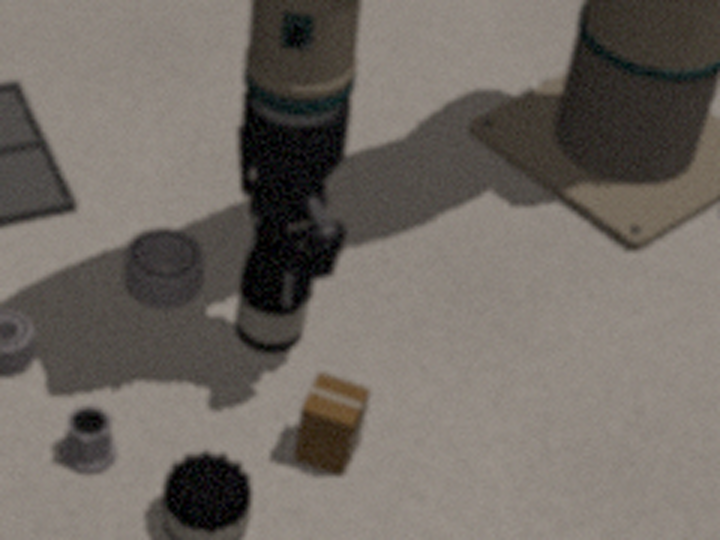

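The filter hangs upright from the gripper at crop (270,300), bottom about 18 mm up. I'll raise it and carry it to the long bay.

Request:
move_arm([
  [0,0,0,0.003,0,0.022,0.03],
  [0,0,0,0.01,-0.01,0.023,0.03],
  [0,0,0,0.013,-0.03,0,0.03],
  [0,0,0,0.013,-0.036,0,0.03],
  [0,0,0,0.013,-0.036,0,0.03],
])

```text
clock: 5.25
eef_pos: [484.5, -106.6, 122.5]
tool_rot: [3.132, -0.018, 2.852]
force: [1.1, 0.2, -2.7]
width: 50.9
gripper_force: 64.0
```

Request:
move_arm([
  [0,0,0,0.013,-0.036,0,0.03],
  [0,0,0,0.013,-0.036,0,0.03],
  [0,0,0,0.013,-0.036,0,0.03],
  [0,0,0,0.013,-0.036,0,0.03],
  [0,0,0,0.013,-0.036,0,0.03],
])

```text
clock: 5.75
eef_pos: [549.0, -287.0, 121.6]
tool_rot: [3.132, -0.019, 2.85]
force: [-0.0, -0.1, -3.3]
width: 50.7
gripper_force: 64.0
```

Request:
move_arm([
  [0,0,0,0.013,-0.036,0,0.03],
  [0,0,0,0.013,-0.03,0,0.03],
  [0,0,0,0,0,0,0.03],
  [0,0,0,0,0,0,0.03],
])

```text
clock: 6.15
eef_pos: [574.2, -352.1, 121.2]
tool_rot: [3.132, -0.02, 2.849]
force: [-0.5, -0.1, -3.3]
width: 50.7
gripper_force: 64.0
```

Request:
move_arm([
  [0,0,0,-0.011,0.001,-0.02,0.03],
  [0,0,0,0,0,-0.02,0.03],
  [0,0,0,0,0,-0.012,0.03],
  [0,0,0,0,0,0,0.03],
  [0,0,0,0,0,0,0.03],
])

```text
clock: 6.65
eef_pos: [565.0, -350.3, 71.0]
tool_rot: [3.132, -0.017, 2.852]
force: [0.1, -0.2, -3.4]
width: 50.8
gripper_force: 64.0
```

```bash
python3 - <<'E'
from h import *
for n in("scene",):
    p,d=eyes.get_image(n); cv2.imwrite("pics/s3.png",cv2.resize(p[60:220,160:380],None,fx=3,fy=3,interpolation=cv2.INTER_CUBIC))
s=telemetry.read_state(); print(s['eef_pos'],s['tool_rot'],s['qpos'],s['force'],s['width'],s['gripper_force'])
E
```

```text
[ 565.43820221 -350.7847005    71.63240894] [ 3.1325168  -0.01556325  2.85129412] [ 0.41334436  0.8528919   0.1811148   1.57716751 -0.20829751  0.74806162
  1.96977452] [ 0.45460529 -0.0545106  -2.79553706] 50.908709637602826 64.03398219728842
```

View pics/s3.png

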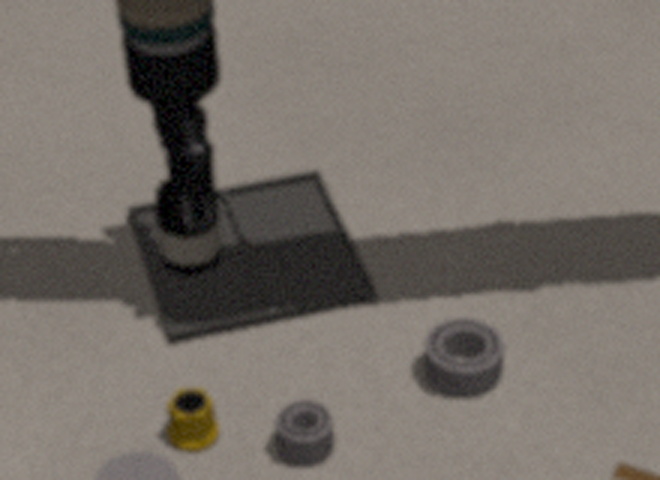

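The filter is above the left (long) bay at crop (190,245), clear of the walls. I'll lower the last 8 mm and release.

Request:
move_arm([
  [0,0,0,0,0,-0.005,0.03],
  [0,0,0,0,0,-0.003,0.03],
  [0,0,0,0,0,0,0.03],
  [0,0,0,0,0,0,0.03],
  [0,0,0,0,0,0,0.03],
])

```text
clock: 7.2
eef_pos: [565.3, -351.3, 63.8]
tool_rot: [3.133, -0.015, 2.851]
force: [0.3, 0.6, 4.4]
width: 51.0
gripper_force: 64.8
```

Request:
move_arm([
  [0,0,0,0,0,0,0.08],
  [0,0,0,0,0,0,0.08],
  [0,0,0,0,0,0,0.08],
  [0,0,0,0,0,0.03,0.08],
  [0,0,0,0,0,0.04,0.08],
])

```text
clock: 7.7
eef_pos: [562.9, -349.9, 131.2]
tool_rot: [3.131, -0.022, 2.851]
force: [0.8, -1.0, -0.3]
width: 79.9
gripper_force: 0.0
```

Request:
move_arm([
  [-0.76,-0.73,0,0,0,0.02,0.08],
  [0,0,-7.8,0.0077,0.04,0,0.08],
  [0,0,-7.8,0.0077,0.04,0,0.08],
  [0,0,-7.8,0.0077,0.04,0,0.08],
  [0,0,-7.8,0.0077,0.04,0,0.08],
])

```text
clock: 8.2
eef_pos: [595.6, -189.5, 153.0]
tool_rot: [3.141, -0.001, 2.3]
force: [0.3, 0.1, 0.1]
width: 80.1
gripper_force: 0.0
```

Request:
move_arm([
  [0,0,-7.8,0.0077,0.04,0,0.08],
  [0,0,-7.8,0.0077,0.04,-0.02,0.08],
  [0,0,0,0,0,-0.04,0.08],
  [0,0,0,0,0,0,0.08],
  [0,0,0,0,0,0,0.08],
])

```text
clock: 8.7
eef_pos: [610.2, -112.4, 92.9]
tool_rot: [-3.14, -0.0, 2.033]
force: [0.3, -1.3, 0.6]
width: 79.7
gripper_force: 0.0
```

```bash
python3 - <<'E'
from h import *
np.set_printoptions(precision=2,suppress=True)
p,d=eyes.get_image("scene"); C=cloud("scene",d)
for q in("tall_filter_mid","small_bearing_mid"): print(q,[(w("scene",b['location']),round(b['confidence'],2)) for b in finder.pinpoint("scene",q)])
p,d=eyes.get_image("top");
for q in("tall_filter_mid","small_bearing_mid"): print(q,[(w("top",b['location']),round(b['confidence'],2)) for b in finder.pinpoint("top",q)])
s=telemetry.read_state(); print(s['eef_pos'],s['tool_rot'],s['qpos'])
E
```

```text
tall_filter_mid [(array([ 570.23, -351.68,   44.03]), 0.78)]
small_bearing_mid [(array([ 609.24, -105.47,   13.57]), 0.88)]
tall_filter_mid [(array([ 566.6 , -351.83,   49.39]), 0.75)]
small_bearing_mid []
[ 611.46 -112.24   94.35] [3.14 0.   2.03] [-0.11  0.8   0.42  1.72 -0.46  0.72  1.01]
```

Request:
move_arm([
  [0,0,0,0,0,-0.04,0.08],
  [0,0,0,0,0,-0.035,0.08],
  [0,0,0,0,0,-0.015,0.08],
  [0,0,0,0,0,0,0.08],
  [0,0,0,0,0,0,0.08],
])

```text
clock: 9.5
eef_pos: [611.6, -111.7, 4.0]
tool_rot: [3.14, 0.0, 2.033]
force: [-0.3, -0.3, 0.2]
width: 79.7
gripper_force: 0.0
```

Request:
move_arm([
  [0,0,0,0,0,0,0.03],
  [0,0,0,0,0,0,0.03],
  [0,0,0,0,0,0,0.03],
  [0,0,0,0,0,0,0.03],
  [0,0,0,0,0,0,0.03],
])

```text
clock: 10.0
eef_pos: [611.7, -111.3, 4.8]
tool_rot: [3.14, 0.0, 2.034]
force: [-2.4, -0.3, 6.6]
width: 44.6
gripper_force: 60.6
```

Request:
move_arm([
  [0,0,0,0,0,0.03,0.03],
  [0,0,0,0,0,0.03,0.03],
  [0,0,0,-0.02,-0.028,0,0.03],
  [0,0,0,-0.02,-0.028,0,0.03],
  [0,0,0,-0.02,-0.028,0,0.03],
])

```text
clock: 10.5
eef_pos: [550.6, -195.5, 63.8]
tool_rot: [3.14, 0.0, 2.035]
force: [-0.4, -0.5, -1.9]
width: 44.2
gripper_force: 61.8
```

Request:
move_arm([
  [0,0,0,-0.02,-0.028,0,0.03],
  [0,0,0,-0.02,-0.028,0,0.03],
  [0,0,0,-0.02,-0.028,0,0.03],
  [0,0,0,0,0,-0.035,0.03],
  [0,0,0,0,0,0,0.03],
])

```text
clock: 11.0
eef_pos: [488.1, -278.5, 25.8]
tool_rot: [-3.139, -0.006, 2.031]
force: [-0.9, 1.3, -0.9]
width: 44.1
gripper_force: 62.0
```

Request:
move_arm([
  [0,0,0,0,0,0,0.03],
  [0,0,0,0,0,0,0.03],
])

```text
clock: 11.2
eef_pos: [492.2, -278.2, 28.9]
tool_rot: [3.14, -0.0, 2.036]
force: [-0.1, 0.7, -1.7]
width: 44.4
gripper_force: 62.0
```

Request:
move_arm([
  [0,0,0,0,-0.001,-0.01,0.03],
  [0,0,0,0,0,-0.007,0.03],
  [0,0,0,0,0,-0.003,0.03],
  [0,0,0,0,0,0,0.03],
  [0,0,0,0,0,0,0.03],
])

```text
clock: 11.7
eef_pos: [491.1, -279.4, 8.8]
tool_rot: [3.141, -0.002, 2.034]
force: [-1.5, 2.0, 9.1]
width: 44.4
gripper_force: 62.9
```

Request:
move_arm([
  [0,0,0,0,0,0,0.056],
  [0,0,0,0,0,0,0.056],
  [0,0,0,0,0,0,0.056],
  [0,0,0,0,0,0.03,0.056],
  [0,0,0,0,0,0.05,0.06],
])

```text
clock: 12.2
eef_pos: [488.7, -278.7, 85.9]
tool_rot: [-3.138, -0.007, 2.033]
force: [1.2, 0.0, 0.5]
width: 59.9
gripper_force: 0.0
```

Request:
move_arm([
  [0,0,-5,0.0179,0.0409,0,0.07],
  [0,0,-5,0.0179,0.0409,0,0.07],
  [0,0,0,0.0179,0.0409,0,0.07],
  [0,0,0,0.0179,0.0409,0,0.07],
  [0,0,0,0.0179,0.0409,0,0.07],
])

```text
clock: 12.7
eef_pos: [580.8, -73.7, 87.8]
tool_rot: [3.142, -0.001, 1.859]
force: [0.7, 0.5, -0.8]
width: 70.0
gripper_force: 0.0
```

Request:
move_arm([
  [0,0,0,0.0179,0.0409,0,0.07],
  [0,0,0,0.0179,0.0409,0,0.07],
  [0,0,0,0,0,-0.03,0.07],
  [0,0,0,0,0,0,0.07],
  [0,0,0,0,0,0,0.07],
])

```text
clock: 13.2
eef_pos: [615.3, 5.1, 57.6]
tool_rot: [-3.14, -0.0, 1.858]
force: [-0.6, 1.1, -0.2]
width: 70.0
gripper_force: 0.0
```

```bash
python3 - <<'E'
from h import *
np.set_printoptions(precision=2,suppress=True)
for n in ("scene","top"):
  p,d=eyes.get_image(n); cv2.imwrite(f"pics/{n}4.png",p)
  for q in("small_bearing_mid","wheel_nut_mid"): print(q,[(w(n,b['location']),round(b['confidence'],2)) for b in finder.pinpoint(n,q)])
s=telemetry.read_state(); print(s['eef_pos'],s['tool_rot'])
cv2.imwrite("pics/c4.png",np.hstack([cv2.resize(cv2.imread("pics/scene4.png")[100:280,190:390],(400,360)),cv2.resize(p[180:300,380:500],(360,360))]))
E
```

```text
small_bearing_mid [(array([ 490.32, -271.81,   16.21]), 0.68), (array([ 571.83, -351.73,   41.32]), 0.19)]
wheel_nut_mid [(array([616.93,   5.42,  17.92]), 0.82), (array([ 674.11, -174.32,   19.66]), 0.62)]
small_bearing_mid [(array([ 489.69, -278.75,   23.38]), 0.73)]
wheel_nut_mid [(array([ 669.91, -175.28,   22.68]), 0.55)]
[616.56   5.35  58.86] [ 3.14 -0.    1.86]
```

View pics/c4.png

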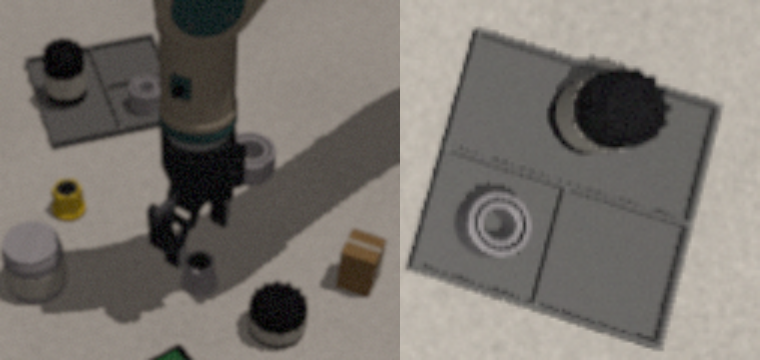

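The tall filter stands in the long bay and the bearing lies in the left small bay. The right small bay is free. The gripper hovers over the steel nut, so I'll descend and grip.

Request:
move_arm([
  [0,0,0,0,0.001,-0.03,0.07],
  [0,0,0,0,0,-0.021,0.07],
  [0,0,0,0,0,0,0.07],
  [0,0,0,0,0,0,0.07],
])

```text
clock: 13.9
eef_pos: [616.3, 6.8, 7.4]
tool_rot: [3.141, -0.001, 1.858]
force: [0.0, -0.5, 0.1]
width: 70.2
gripper_force: 0.0
```

Request:
move_arm([
  [0,0,0,0,0,0,0.02],
  [0,0,0,0,0,0,0.02],
  [0,0,0,0,0,0,0.02],
  [0,0,0,0,0,0,0.02],
  [0,0,0,0,0,0,0.02],
])

```text
clock: 14.4
eef_pos: [617.0, 7.2, 8.2]
tool_rot: [3.14, -0.0, 1.859]
force: [-1.4, -0.9, 5.3]
width: 31.2
gripper_force: 60.5
```

Request:
move_arm([
  [0,0,0,0,0,0.03,0.02],
  [0,0,0,0,0,0.035,0.02],
  [0,0,0,-0.017,-0.0413,0,0.02],
  [0,0,0,-0.017,-0.0413,0,0.02],
  [0,0,0,-0.017,-0.0413,0,0.02],
])

```text
clock: 14.9
eef_pos: [564.8, -117.4, 72.4]
tool_rot: [3.141, -0.0, 1.861]
force: [0.6, -0.6, -0.8]
width: 31.2
gripper_force: 60.0
```

Request:
move_arm([
  [0,0,0,-0.017,-0.0413,0,0.02],
  [0,0,0,-0.017,-0.0413,0,0.02],
  [0,0,0,-0.017,-0.0413,0,0.02],
  [0,0,0,-0.017,-0.0413,0,0.02],
  [0,0,0,-0.017,-0.0413,0,0.02],
])

```text
clock: 15.4
eef_pos: [479.3, -324.5, 72.1]
tool_rot: [3.141, -0.001, 1.859]
force: [0.9, -0.6, -1.3]
width: 30.8
gripper_force: 60.0
```

Request:
move_arm([
  [0,0,0,-0.017,-0.0413,0,0.02],
  [0,0,0,0,0,-0.03,0.02],
  [0,0,0,0,0,-0.015,0.02],
  [0,0,0,0,0,0,0.02],
  [0,0,0,0,0,0,0.02],
])

```text
clock: 15.9
eef_pos: [463.9, -362.6, 26.7]
tool_rot: [3.141, -0.002, 1.861]
force: [1.1, -1.1, -1.0]
width: 30.9
gripper_force: 59.8
```

Target z is about 12.

Request:
move_arm([
  [0,0,0,0,-0.002,-0.009,0.02],
  [0,0,0,0,0,-0.006,0.02],
  [0,0,0,0,0,0,0.02],
  [0,0,0,0,0,0,0.02],
  [0,0,0,0,0,0,0.02],
])

```text
clock: 16.4
eef_pos: [463.7, -366.3, 12.1]
tool_rot: [3.141, -0.0, 1.86]
force: [1.8, 0.7, 0.8]
width: 31.1
gripper_force: 60.2
```

Request:
move_arm([
  [0,0,0,0,0,-0.001,0.02],
  [0,0,0,0,0,0,0.045],
  [0,0,0,0,0,0,0.045],
  [0,0,0,0,0,0,0.045],
  [0,0,0,0,0,0.03,0.045],
])

```text
clock: 16.9
eef_pos: [460.9, -364.3, 37.9]
tool_rot: [-3.138, -0.007, 1.859]
force: [-0.1, 0.3, -0.3]
width: 45.0
gripper_force: 0.0
```

Request:
move_arm([
  [0,0,0,0,0,0.045,0.05],
  [0,0,0,0,0,0.035,0.06],
  [0,0,0,0.0122,0.0475,0,0.085],
  [0,0,0,0.0122,0.0475,0,0.085],
  [0,0,0,0.0122,0.0475,0,0.085],
])

```text
clock: 17.4
eef_pos: [500.0, -222.5, 121.2]
tool_rot: [3.141, -0.001, 1.858]
force: [2.1, 0.0, -0.5]
width: 84.8
gripper_force: 0.0
```

Request:
move_arm([
  [0,0,0,0.0122,0.0475,0,0.085],
  [0,0,0,0.0122,0.0475,0,0.085],
  [0,0,0,0.0122,0.0475,0,0.085],
  [0,0,0,0.0122,0.0475,0,0.085],
  [0,0,0,0.0122,0.0475,0,0.085],
])

```text
clock: 17.9
eef_pos: [560.9, 15.6, 120.8]
tool_rot: [-3.142, -0.001, 1.859]
force: [0.8, -0.0, -0.2]
width: 85.0
gripper_force: 0.0
```

Request:
move_arm([
  [0,0,0,0.0122,0.0475,0,0.085],
  [0,0,0,0.0122,0.0475,-0.02,0.085],
  [0,0,0,0,0,0,0.085],
  [0,0,0,0,0,0,0.085],
])

```text
clock: 18.3
eef_pos: [583.7, 107.5, 101.0]
tool_rot: [-3.14, -0.001, 1.863]
force: [-0.7, -1.4, 1.2]
width: 85.1
gripper_force: 0.0
```

```bash
python3 - <<'E'
from h import *
np.set_printoptions(precision=2,suppress=True)
for n in ("scene","top"):
  p,d=eyes.get_image(n); cv2.imwrite(f"pics/{n}5.png",p)
  for q in("short_filter_mid","wheel_nut_mid","bulb_carton_mid"): print(q,[(w(n,b['location']),round(b['confidence'],2)) for b in finder.pinpoint(n,q)])
s=telemetry.read_state(); print(s['eef_pos'],s['tool_rot'])
cv2.imwrite("pics/c5.png",np.hstack([cv2.resize(cv2.imread("pics/scene5.png")[130:310,230:430],(400,360)),cv2.resize(p[180:300,380:500],(360,360))]))
E
```

```text
short_filter_mid [(array([590.86, 111.04,  20.96]), 0.57)]
wheel_nut_mid [(array([ 468.23, -364.79,   21.19]), 0.8), (array([ 673.34, -176.7 ,   15.47]), 0.71)]
bulb_carton_mid [(array([470.14, 120.19,  27.1 ]), 0.83)]
short_filter_mid [(array([585.53, 111.19,  24.09]), 0.65)]
wheel_nut_mid [(array([ 463.68, -369.22,   20.23]), 0.85), (array([ 672.95, -176.27,   18.87]), 0.79)]
bulb_carton_mid [(array([462.94, 107.19,  29.76]), 0.98), (array([763.88, 109.03,  -1.11]), 0.53)]
[584.6 105.  102.4] [ 3.14 -0.    1.86]
```

View pics/c5.png

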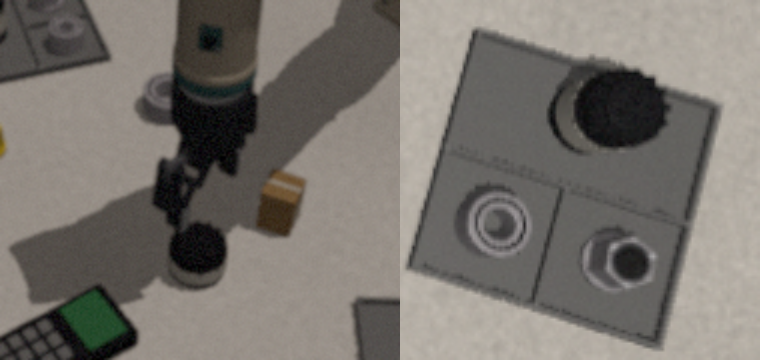

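The van order is complete: all three bays hold their part upright. The gripper is above the short filter at crop (198,255). I'll descend.

Request:
move_arm([
  [0,0,0,0.001,0.002,-0.02,0.085],
  [0,0,0,0,0,-0.02,0.085],
  [0,0,0,0,0,0,0.085],
  [0,0,0,0,0,0,0.085],
])

```text
clock: 19.1
eef_pos: [585.4, 107.5, 62.2]
tool_rot: [-3.141, -0.001, 1.858]
force: [-0.0, -0.4, 0.4]
width: 84.9
gripper_force: 0.0
```

Request:
move_arm([
  [0,0,0,0.001,0.002,-0.02,0.085],
  [0,0,0,0,0,-0.02,0.085],
  [0,0,0,0,0,-0.017,0.085],
  [0,0,0,0,0,0,0.085],
  [0,0,0,0,0,0,0.085],
])

```text
clock: 19.6
eef_pos: [587.2, 109.7, 6.1]
tool_rot: [3.14, -0.0, 1.859]
force: [0.6, 0.0, -0.2]
width: 85.0
gripper_force: 0.0
```

Request:
move_arm([
  [0,0,0,0,0,0,0.045],
  [0,0,0,0,0,0,0.045],
  [0,0,0,0,0,0,0.045],
  [0,0,0,0,0,0,0.045],
])

```text
clock: 20.0
eef_pos: [587.1, 110.0, 6.9]
tool_rot: [3.14, -0.001, 1.859]
force: [-1.7, -0.6, 6.9]
width: 62.1
gripper_force: 64.9
```

Request:
move_arm([
  [0,0,0,0,0,0.03,0.045],
  [0,0,0,0,0,0.03,0.045],
  [0,0,0,-0.01,0.0453,0,0.045],
  [0,0,0,-0.01,0.0453,0,0.045],
  [0,0,0,-0.01,0.0453,0,0.045],
])

```text
clock: 20.5
eef_pos: [556.3, 247.5, 66.1]
tool_rot: [3.14, -0.002, 1.858]
force: [1.4, 0.0, -2.2]
width: 62.1
gripper_force: 67.2
```

Request:
move_arm([
  [0,0,0,-0.01,0.0453,0,0.045],
  [0,0,0,-0.01,0.0453,0,0.045],
  [0,0,0,-0.01,0.0453,0,0.045],
  [0,0,0,0,0,-0.03,0.045],
  [0,0,0,0,0,0,0.045],
])

```text
clock: 21.0
eef_pos: [522.5, 383.5, 32.2]
tool_rot: [-3.136, -0.001, 1.864]
force: [-0.1, -0.8, -2.5]
width: 62.0
gripper_force: 67.2
```

Request:
move_arm([
  [0,0,0,0,0,0,0.045],
  [0,0,0,0,0,0,0.045],
  [0,0,0,0,0,0,0.045],
])

```text
clock: 21.3
eef_pos: [528.0, 380.9, 36.5]
tool_rot: [3.139, -0.001, 1.857]
force: [-0.2, -1.2, -2.9]
width: 62.0
gripper_force: 67.2
```

```bash
python3 - <<'E'
from h import *
p,d=eyes.get_image("top"); q,_=eyes.get_image("scene")
cv2.imwrite("pics/c6.png",np.hstack([cv2.resize(q[230:410,340:520],(360,360)),cv2.resize(p[190:310,60:180],(360,360))]))
s=telemetry.read_state(); print(s['eef_pos'],s['force'])
E
```

```text
[527.41440848 381.27907534  36.10545357] [-0.50344903 -0.28609666 -2.2495768 ]
```

View pics/c6.png

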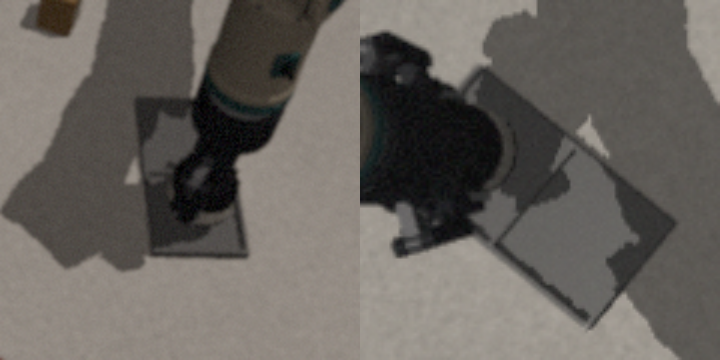

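The filter hangs above the tray's far bay (scene crop (205,205)), in line with the computed bay centre. I'll lower and release.

Request:
move_arm([
  [0,0,0,0,0,-0.012,0.045],
  [0,0,0,0,0,-0.01,0.045],
  [0,0,0,0,0,-0.004,0.045],
  [0,0,0,0,0,0,0.045],
  [0,0,0,0,0,0,0.045],
])

```text
clock: 21.9
eef_pos: [526.0, 381.6, 10.6]
tool_rot: [-3.14, -0.002, 1.859]
force: [-3.8, -2.0, 17.1]
width: 62.0
gripper_force: 69.8
```

Request:
move_arm([
  [0,0,0,0,0,0,0.082],
  [0,0,0,0,0,0,0.082],
  [0,0,0,0,0,0,0.082],
  [0,0,0,0,0,0.04,0.082],
  [0,0,0,0,0,0.045,0.082],
])

```text
clock: 22.4
eef_pos: [525.0, 380.8, 92.6]
tool_rot: [-3.137, 0.001, 1.859]
force: [1.7, 0.8, -0.3]
width: 81.9
gripper_force: 0.0
```

Request:
move_arm([
  [0,0,0,0,0,0.03,0.075],
  [0,0,4.1,-0.0098,-0.045,0,0.075],
  [0,0,4.1,-0.0098,-0.045,0,0.075],
  [0,0,4.1,-0.0098,-0.045,0,0.075],
  [0,0,0,-0.0098,-0.045,0,0.075],
])

```text
clock: 22.9
eef_pos: [486.7, 200.2, 124.0]
tool_rot: [3.141, -0.0, 2.076]
force: [0.1, -0.3, -0.4]
width: 75.7
gripper_force: 0.0
```

Request:
move_arm([
  [0,0,0,-0.0098,-0.045,0,0.075],
  [0,0,0,-0.0098,-0.045,0,0.075],
  [0,0,0,0,0,0,0.075],
  [0,0,0,0,0,0,0.075],
  [0,0,0,0,0,0,0.075],
])

```text
clock: 23.4
eef_pos: [468.1, 112.9, 123.9]
tool_rot: [3.141, -0.001, 2.075]
force: [-0.3, -0.4, -0.1]
width: 75.0
gripper_force: 0.0
```

```bash
python3 - <<'E'
from h import *
np.set_printoptions(precision=2,suppress=True)
p,d=eyes.get_image("top"); q,e=eyes.get_image("scene"); s=telemetry.read_state(); print(s['eef_pos'],s['tool_rot'],s['qpos'])
for n,dd in(("top",d),("scene",e)):
  C=cloud(n,dd); Q=C[~np.isnan(C[...,2])]
  A=Q[(Q[:,2]>50)&(Q[:,2]<62)&(np.hypot(Q[:,0]-527,Q[:,1]-381)<60)]; print(n,"short",len(A),A.mean(0),cv2.minEnclosingCircle(A[:,:2].astype(np.float32)))
  A=Q[(Q[:,2]>57)&(Q[:,2]<65)&(np.hypot(Q[:,0]-469,Q[:,1]-112)<32)]; print(n,"carton",len(A),A.mean(0) if len(A) else 0)
cv2.imwrite("pics/c7.png",np.hstack([cv2.resize(q[200:380,330:510],(360,360)),cv2.resize(p[190:310,60:180],(360,360))]))
E
```

```text
[467.97 113.35 123.78] [ 3.14 -0.    2.08] [-0.6   0.61  0.46  2.09 -0.51  0.55  0.73]
top short 514 [524.5  379.57  52.78] ((524.534912109375, 380.1031799316406), 29.22463607788086)
top carton 46 [466.74  92.84  59.21]
scene short 514 [532.01 383.01  53.54] ((530.5109252929688, 382.5722351074219), 30.364891052246094)
scene carton 260 [470.79 112.76  59.99]
```

View pics/c7.png

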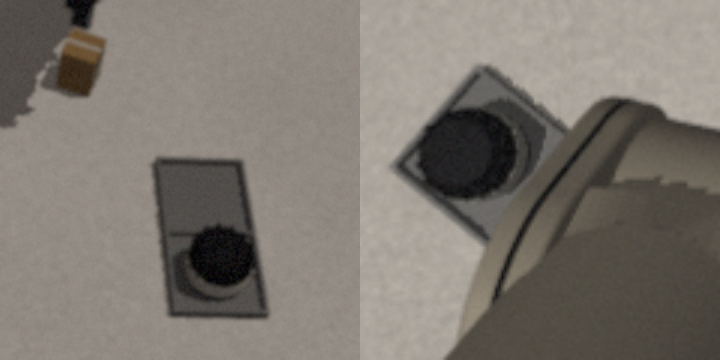

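The short filter stands centred in its bay. I'll descend on the carton in stages, watching for the reach limit.

Request:
move_arm([
  [0,0,0,0,-0.001,-0.035,0.075],
  [0,0,0,0,0,-0.035,0.075],
  [0,0,0,0,0,-0.02,0.075],
  [0,0,0,0,0,0,0.075],
  [0,0,0,0,0,0,0.075],
])

```text
clock: 24.0
eef_pos: [467.8, 111.3, 34.0]
tool_rot: [-3.141, -0.001, 2.075]
force: [-0.0, -0.2, 0.8]
width: 75.3
gripper_force: 0.0
```

Request:
move_arm([
  [0,0,0,0,0,-0.01,0.075],
  [0,0,0,0,0,-0.006,0.075],
  [0,0,0,0,0,0,0.075],
  [0,0,0,0,0,0,0.075],
])

```text
clock: 24.4
eef_pos: [467.8, 110.8, 18.2]
tool_rot: [3.141, -0.001, 2.074]
force: [0.4, -0.1, 1.0]
width: 74.8
gripper_force: 0.0
```

Request:
move_arm([
  [0,0,0,0,0,0,0.03],
  [0,0,0,0,0,0,0.03],
  [0,0,0,0,0,0,0.03],
  [0,0,0,0,0,0,0.03],
  [0,0,0,0,0,0,0.03],
])

```text
clock: 24.9
eef_pos: [467.9, 110.8, 18.5]
tool_rot: [3.141, -0.001, 2.074]
force: [-1.4, 0.0, 6.0]
width: 39.2
gripper_force: 60.5
```

Request:
move_arm([
  [0,0,0,0,0,0.025,0.03],
  [0,0,0,0,0,0.03,0.03],
  [0,0,0,0.0006,0.0401,0,0.03],
  [0,0,0,0.0006,0.0401,0,0.03],
  [0,0,0,0.0006,0.0401,0,0.03],
])

```text
clock: 25.4
eef_pos: [469.4, 232.4, 73.3]
tool_rot: [3.141, -0.001, 2.073]
force: [0.7, -0.7, -0.6]
width: 39.7
gripper_force: 60.4
```

Request:
move_arm([
  [0,0,0,0.0006,0.0401,0,0.03],
  [0,0,0,0.0006,0.0401,0,0.03],
  [0,0,0,0,0,-0.03,0.03],
  [0,0,0,0,0,0,0.03],
  [0,0,0,0,0,0,0.03],
])

```text
clock: 25.9
eef_pos: [470.2, 309.9, 42.7]
tool_rot: [-3.14, 0.0, 2.073]
force: [0.6, -0.0, -0.3]
width: 39.9
gripper_force: 60.5
```

Target z is 22.5.

Request:
move_arm([
  [0,0,0,0.001,0.001,-0.012,0.03],
  [0,0,0,0,0,-0.008,0.03],
  [0,0,0,0,0,0,0.03],
  [0,0,0,0,0,0,0.03],
  [0,0,0,0,0,0,0.03],
])

```text
clock: 26.4
eef_pos: [471.7, 312.0, 23.2]
tool_rot: [3.141, -0.001, 2.073]
force: [-0.9, 0.9, 0.2]
width: 39.5
gripper_force: 60.3
```

Release, rise and back away, then check.

Request:
move_arm([
  [0,0,0,0,0,-0.001,0.03],
  [0,0,0,0,0,0,0.056],
  [0,0,0,0,0,0,0.056],
  [0,0,0,0,0,0,0.056],
  [0,0,0,0,0,0,0.056],
])

```text
clock: 26.9
eef_pos: [471.7, 312.3, 22.1]
tool_rot: [3.141, -0.001, 2.074]
force: [0.1, 0.6, 0.6]
width: 55.8
gripper_force: 0.0
```

Request:
move_arm([
  [0,0,0,0,0,0.03,0.056],
  [0,0,0,0,0,0.045,0.06],
  [0,0,0,0,0,0.045,0.06],
  [0,0,0,0,-0.045,0.02,0.06],
  [0,0,0,0,-0.045,0,0.06],
])

```text
clock: 27.4
eef_pos: [473.7, 223.2, 165.1]
tool_rot: [3.134, -0.0, 2.078]
force: [1.2, -1.2, -0.4]
width: 59.9
gripper_force: 0.0
```

Request:
move_arm([
  [0,0,0,0,-0.045,0,0.06],
  [0,0,0,0,-0.045,0,0.06],
  [0,0,0,0,-0.045,0,0.06],
  [0,0,0,0,-0.045,0,0.06],
  [0,0,0,0,0,0,0.06],
])

```text
clock: 27.9
eef_pos: [471.7, 34.8, 162.9]
tool_rot: [3.141, 0.003, 2.063]
force: [0.2, 0.9, 0.3]
width: 60.2
gripper_force: 0.0
```

```bash
python3 - <<'E'
from h import *
p,d=eyes.get_image("top"); q,e=eyes.get_image("scene"); print(telemetry.read_state()['eef_pos'])
cv2.imwrite("pics/c8.png",np.hstack([cv2.resize(q[90:390,180:500],(533,500)),cv2.resize(p[190:310,60:120],(250,500))]))
for n,dd in(("top",d),("scene",e)):
  C=cloud(n,dd); Q=C[~np.isnan(C[...,2])]
  A=Q[(Q[:,2]>57)&(Q[:,2]<70)&(np.hypot(Q[:,0]-471,Q[:,1]-312)<35)]; print(n,"carton",len(A),A.mean(0) if len(A) else 0)
  print([(w(n,b['location']).round(1),round(b['confidence'],2)) for t in("large_bearing_mid","card_terminal","grease_tin") for b in finder.pinpoint(n,t)])
E
```

```text
[471.67761474  41.10040984 162.27781115]
top carton 420 [470.16257155 310.71068119  63.18933893]
[(array([ 454.7, -107.8,   14.6]), 0.57), (array([765.8, 111.6,  -1.5]), 0.96), (array([765.1, -99. ,  -2.2]), 0.92)]
scene carton 365 [477.11872647 314.88394817  63.42382197]
[(array([ 457.8, -105.3,   16.9]), 0.63), (array([771.1, 113.5,   2.2]), 0.98), (array([ 467.4, -366.4,   23.1]), 0.71), (array([ 764.1, -100.3,   -0. ]), 0.59)]
```

View pics/c8.png

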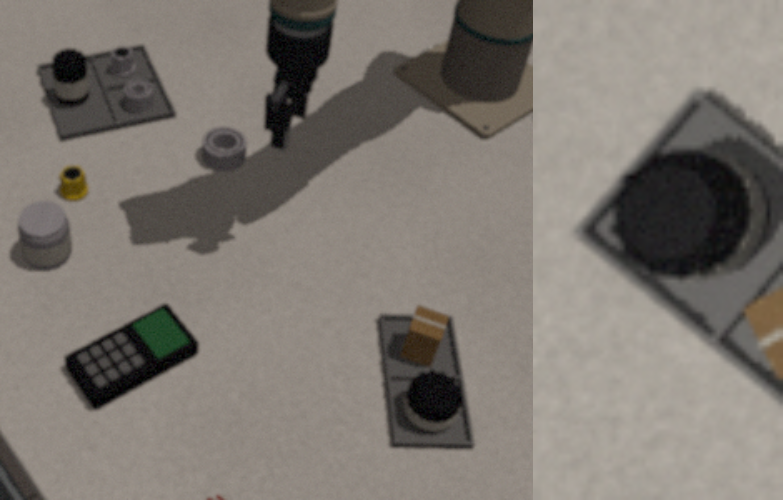

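All five parts stand upright in their bays. The large bearing, terminal, tin and yellow nut show no movement, and the arm is clear. I'll hand the job in.

```bash
python3 -c "
from cell import ctrl; print(ctrl.finish_job())"
```

```text
the job is handed in; nothing more can be done
None
```

Both orders are in their trays and the job is handed in: all five parts stand upright, each in its own bay, and the large bearing, card terminal, grease tin and yellow nut showed no movement in the last pictures.

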